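# Fit the element lamp in the warm-up stand

### The arm

A 7-joint arm with a two-finger parallel gripper is mounted at the origin on the work surface. World frame = base frame: x ahead of the robot, y to its left, z up, the work surface at z = 0. Lengths are in m, angles in rad, forces in N, time in s.
With the tool pointing down it reaches from about 0.35 to 0.9 m from the base axis. Payload 19.9 kg.
Tool frame: the origin (TCP) lies between the finger pads; the fingertips stand manip.tip_extent ahead of it and the grasp point (between the pads) lies 8 mm behind it (manip.tip_extent is the distance from the TCP to the fingertips, in m); z points along the fingers, y is the direction in which the jaws open and shut (so a half turn about z gives the same grasp; the last joint's range is limited). The gripper opens to 94 mm and grips with 3 to 60 N. Pads are 16 mm wide; open, the fingers measure 119 mm over their backs; the gripper's body (75 mm by 177 mm) begins 78 mm behind the grasp point.
Start: joints at [1.292, 0.417, -0.01, 1.614, 0.005, 1.111, -0.053], TCP at [0.147, -0.607, 0.194] pointing down, gripper open.
Joint ranges: [-2.81, 2.81], [-0.39, 2.02], [-1.27, 1.25], [0.06, 2.57], [-1.19, 4.33], [0.19, 2], [-2.82, 2.82]. Speed limits (rad/s): [1.89, 1.89, 2.39, 2.39, 3.01, 3.01, 3.01].

### API

Orientations are given as a 3x3 rotation matrix whose columns are the frame's x, y, z axes.
In Python, from bench import manip gives the robot as it stands.
- The arm moves only by the tool carry_out, never from a script. Its argument "series" is text: rows parted by semicolons, each of 5 numbers parted by spaces: the finger opening in m, from 0 to 0.094, then the shift along the world's x, y, z in m, then the turn about the world's z in rad. In form: jaw tx ty tz yaw; .... A call has 1 to 5 rows; each row shifts and turns the commanded pose from where the row before left it; what a row does not reach is not made up. A row lasts 1/10 s, in which the tool goes at most 50 mm and 8.59 degrees, less where a joint would pass 70% of its speed; a pose out of reach is approached as far as the arm can. A call is refused whole if a number of a shift passes 0.05 or a number of a turn 0.15, either way. A call with a gripper value outside its range is refused whole. The fingers move at their own pace and stop on an object; "newtons" is the grip in N (left out, the last holds). Time passes only in rows, so rows that do not move let the fingers close. It gives the time, the measured TCP pose, the force and the opening at its end, in the units of the state.
- manip.get_obs(): the state, without advancing time (a new reading comes with each control period).
- manip.get_image(name): name is "side" or "top" or "wrist"; returns the picture (480x640x3 uint8, red, green, blue); there is no depth.
- manip.camera_params(name): a dict with "fov_y" (degrees; the focal length in pixels is half the picture's height over the tangent of half this angle, whatever the lens; pixels are square), "cx", "cy" (the principal point, pixels), "T" (4x4, takes a point from camera to world coordinates). Camera axes: x right, y down, z forward; pixel columns grow to the right and rows downward; lengths in m; the calibration is good to about 2 mm. A picture is of the moment at which its call begins: read the wrist's pose just before it. camera_params takes no time and is no camera call; for the wrist camera it gives the pose at the moment of the call.
- manip.sign_off(): hands the job in, once; it reports no verdict.
Trained networks look in the newest picture that a camera, given by its name, has taken for a name from the list of things; names that differ only in an ending like _2 or _b are one class to them, and where a whole thing is asked for, a point or a joint stands for the part that bears it (a point fixed in the world has none). Each returns a list of dicts, best first, with "p" (0 to 1); they miss things now and then, are a little off and sometimes report something else, mostly with a low value. They report only what shows in the picture. A call takes as long as a camera call. They do not tell look-alikes from the thing itself.
- manip.trace(camera, thing): "region" (480x640 bool, what is visible of it) and "box" ([left, top, right, bottom] in pixels, round what is visible of it).
- manip.mark_of(camera, thing): "location" ([column, row] in pixels: a listed point, or the origin of a listed thing).
The state is a dict: "time_s": time; "joint_pos": joint angles; "qvel": joint speeds; "joint_efforts": joint torques, N m; "tool_pos": TCP position; "ee_rot": TCP orientation; "contact_force": force on the tool from outside, world axes, zero at the start; "ft_torque": the same for the moment, N m; "grip_width": finger opening in m.
Only numpy, scipy, OpenCV 4.12 (cv2) and the standard library are available. Lean on these libraries where they do the work, as an engineer would, in place of code of your own. Each camera call takes 0.05 s, during which the arm holds its last target. There are 200 camera calls.

### The job

Pull the lamp with the orange collar straight up out of its storage cup and set it down gently, upright, in the V cradle of the lamp stand, nestled back against both walls and turned about its axis so that the pointer tab on its collar points out along the yellow arrow on the stand. Let go of it, then swing the red retaining arm fully closed across its front. Never drop or tip the lamp, and leave the other lamps, the beaker and the jar where they are.

Things in the scene. Friction and masses are not known exactly. Their poses are not given: they have to be found in the camera images.
- lamp_orange: upright element lamp, orange collar, 158 mm tall, 120 g. Origin: centre of underside, z up its axis. Black base d 36 mm (height 0-78 mm), orange collar d 43 (78-92) with one orange pointer tab 7 wide, 12 high, out along the lamp's +x to 34.5 mm from the axis, bulb d 36 (92-112), clear glass neck d 25 (112-158) to grip. The lamp to fit; starts in one of the cups
- lamp_orange_tab (a point): outer end of the orange lamp's pointer tab, 34.5 mm from the lamp's axis along its +x, 85 mm above its underside
- lamp_blue: upright element lamp, blue collar, 158 mm tall, 120 g. Origin: centre of underside, z up its axis. Black base d 36 mm (height 0-78 mm), blue collar d 43 (78-92) with one blue pointer tab 7 wide, 12 high, out along the lamp's +x to 34.5 mm from the axis, bulb d 36 (92-112), clear glass neck d 25 (112-158) to grip. Stays in its cup
- lamp_green: upright element lamp, green collar, 158 mm tall, 120 g. Origin: centre of underside, z up its axis. Black base d 36 mm (height 0-78 mm), green collar d 43 (78-92) with one green pointer tab 7 wide, 12 high, out along the lamp's +x to 34.5 mm from the axis, bulb d 36 (92-112), clear glass neck d 25 (112-158) to grip. Stays in its cup
- rack: fixed storage rack: grey plate 75 x 245 x 12 mm carrying three white upright cups in a row along its y axis, 80 mm apart (at y = -80, 0 and 80 mm). Cup outer diameter 52 mm, bore 46 mm, floor 17 mm and rim 85 mm above the table. Origin: centre of the plate's underside
- stand: fixed stand: plate 12 mm thick (x 150, y 180) with a blue V cradle, open to its own -x (two upright walls at 90 degrees, tops 62 mm above the table, mouth 56 mm wide), and a cream-blue box 70 mm high behind. A lamp touching both walls has its axis on the stand's z axis. Origin: on the table under that seat axis; a yellow arrow lies on the plate along -x
- seat (a point): where the centre of the lamp's underside belongs: on the stand's plate (12 mm above the table), on the seat axis
- mark (a point): tip of the yellow arrow on the stand's plate, 70 mm from the seat axis along the stand's -x; the lamp's tab must point this way
- gate (a joint): angle of the red retaining arm about a vertical hinge, rad: 0 closed across the mouth of the V (stop), grows to 1.7 as it swings out to the stand's -x; stays where left. Bar 6 mm thick, 31 to 43 mm above the table, 125 mm long; closed, it lies along the stand's -y from the hinge, 2.5 mm clear of a seated lamp
- gate_hinge (a point): hinge axis of the retaining arm, at 23.5 mm along -x and 50 mm along +y of the stand, 29 mm above the table
- gate_grip (a point): middle of the grip at the arm's free end, 125 mm from the hinge: an upright round black handle 14 mm diameter, 107 to 155 mm above the table on a thin steel stem; this point is 138 mm above the table
- beaker: small glass beaker, 60 mm diameter, 70 mm tall, loose; origin centre of its underside; not part of the job
- jar: amber glass jar, 44 mm diameter, 55 mm tall, loose; origin centre of its underside; not part of the job
Mind the look-alikes: they are no part of the job. Of the things like the stand, leave any that is brown, pink or purple; of the rest the smaller one is meant.

How it is judged:
By the outcome, as a careful person would: the job done as asked, in the order asked, and still so for the second after the job is handed in, with the robot touching nothing.
It also fails if it takes over 64 s, if anything falls off the work surface, if the arm or the gripper's body presses on something with over 40 N, if the wrist force passes 120 N, or if a joint passes its speed limit or range.

## Working session

There is one attempt and no reset: what is moved stays moved. The work goes in short steps, Python scripts to look and compute and a tool call to move; the robot and the scene stay as the last step left them, time stands still between calls to the robot, and variables do not carry over. Pictures are saved under pics/ and viewed, about 8 in all and at most 12, crops included, and the job is handed in when it is done.

Besides the shell and the picture viewer there is one more tool, called as a command line: name --argument value ..., lists and objects as JSON in quotes. carry_out: Moves the arm, as the interface text tells. Its arguments: {"type":"object","properties":{"series":{"type":"string"},"newtons":{"type":"number"}},"required":["series"]}

```bash
mkdir -p pics; ls
cat > h.py <<'E'
import numpy as np, cv2
from bench import manip
def save(name,f):
    im=manip.get_image(name); cv2.imwrite(f'pics/{f}.png',im[:,:,::-1]); return im
def K(name):
    c=manip.camera_params(name); return 240/np.tan(np.radians(c['fov_y'])/2),c['cx'],c['cy'],np.array(c['T'])
def onz(name,px,z,c=None):
    f,cx,cy,T=c or K(name); d=T[:3,:3]@np.array([(px[0]-cx)/f,(px[1]-cy)/f,1]); o=T[:3,3]
    return o+d*(z-o[2])/d[2]
def proj(name,P,c=None):
    f,cx,cy,T=c or K(name); p=T[:3,:3].T@(np.array(P)-T[:3,3]); return np.array([cx+f*p[0]/p[2],cy+f*p[1]/p[2]])
def st():
    o=manip.get_obs(); np.set_printoptions(precision=4,suppress=True)
    print('t',o['time_s'],'tcp',np.array(o['tool_pos']),'F',np.array(o['contact_force']),'w',o['grip_width']); print(np.array(o['ee_rot']))
E
python3 - <<'E'
from h import *
st(); print(manip.tip_extent)
a=save('top','top1'); b=save('side','side1')
for n in('top','side'): print(n,K(n))
for n in('top','side'):
    for t in ['lamp_orange','lamp_orange_tab','lamp_blue','lamp_green','rack','stand','seat','mark','gate_hinge','gate_grip','beaker','jar']:
        print(n,t,[(np.round(r['location'],1),round(r['p'],2)) for r in manip.mark_of(n,t)[:4]])
E
```

```text
pics
t 0.0 tcp [ 0.1471 -0.607   0.1938] F [-0.1836 -0.6327 -0.7731] w 0.09395067342905451
[[ 0.9719  0.2355 -0.0004]
 [ 0.2355 -0.9719  0.0012]
 [-0.0001 -0.0012 -1.    ]]
0.011
top (np.float64(454.2181885571792), 321.36235825482396, 243.85167048099063, array([[ 0.0241, -0.9952,  0.0947,  0.4426],
       [-0.9997, -0.0243, -0.0011,  0.1108],
       [ 0.0034, -0.0946, -0.9955,  1.1027],
       [ 0.    ,  0.    ,  0.    ,  1.    ]]))
side (np.float64(583.6522466212224), 325.56946677746834, 241.60500937535713, array([[-0.8284, -0.3637,  0.426 , -0.0286],
       [-0.5601,  0.5317, -0.6352,  0.9976],
       [ 0.0046, -0.7648, -0.6442,  1.0065],
       [ 0.    ,  0.    ,  0.    ,  1.    ]]))
top lamp_orange [(array([433.2, 228.6]), 0.81)]
top lamp_orange_tab [(array([438.8, 205.3]), 0.92)]
top lamp_blue [(array([498.8, 237.2]), 0.68), (array([431.7, 228.8]), 0.38)]
top lamp_green [(array([464.6, 232.3]), 0.97)]
top rack [(array([464.3, 237.7]), 0.92), (array([301.4, 232.4]), 0.58)]
top stand [(array([451.3, 142.3]), 0.87), (array([470.4, 344.4]), 0.82), (array([286.9, 349.3]), 0.81), (arr
[... 969 characters left out ...]
75), (array([474.1, 235.1]), 0.75), (array([317.2, 180.4]), 0.7)]
side seat [(array([477.8, 227.6]), 0.91), (array([226.1, 407.8]), 0.88), (array([404.5, 337.7]), 0.81), (array([317.9, 180.6]), 0.8)]
side mark [(array([281.2, 284.5]), 0.98), (array([445.5, 222.3]), 0.98), (array([294.5, 177.2]), 0.98), (array([178.8, 394.5]), 0.95)]
side gate_hinge [(array([471.8, 206.7]), 0.97), (array([410.3, 312.8]), 0.93), (array([312.6, 278.4]), 0.92), (array([227.7, 368.6]), 0.79)]
side gate_grip [(array([391.2, 317.6]), 0.91), (array([470.1, 193.5]), 0.76), (array([258.1, 237.7]), 0.69), (array([167.6, 398.7]), 0.58)]
side beaker [(array([288. , 227.7]), 0.83)]
side jar [(array([407. , 264.7]), 0.56)]
```

View pics/top1.png

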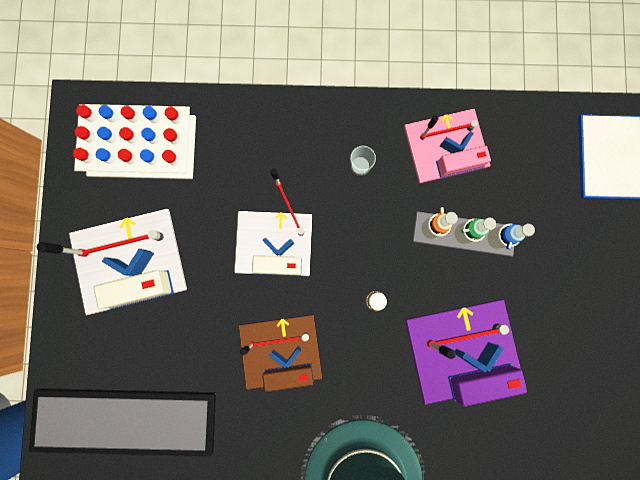

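View pics/side1.png

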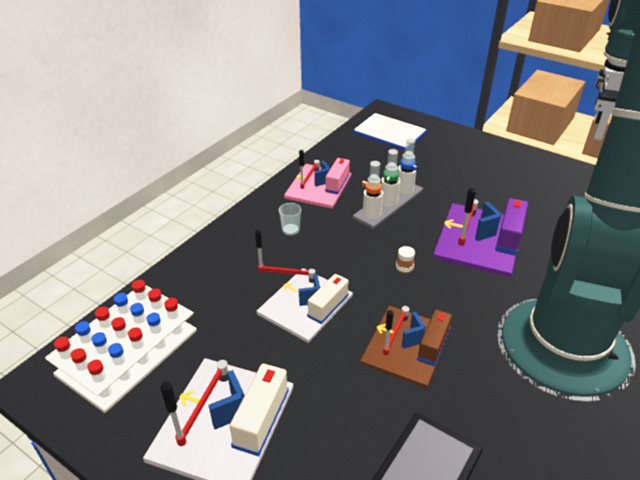

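The top picture shows the small white stand at about (280,245), with its arrow pointing up and its gate swung open to (276,174). The larger white stand is at (125,265) and is a look-alike. The rack is at (464,235), and the orange lamp is in its left cup with its tab at (439,206).

Run:
```python
from h import *
np.set_printoptions(precision=4,suppress=True)
print('seat t',onz('top',(280.8,241.3),.012),'mark t',onz('top',(280.9,213.3),.012),'mark s',onz('side',(281.2,284.5),.012))
print('seat s',onz('side',(304.1,297.8),.0))
print('grip',onz('top',(276.3,173.9),.138),onz('side',(258.1,237.7),.138),'hinge',onz('top',(300.9,232.3),.029),onz('side',(312.6,278.4),.029))
print('tab',onz('top',(438.8,205.3),.102),onz('side',(365.2,179.4),.102),onz('side',(388.5,206),.102))
print('lamp',onz('top',(433.2,228.6),.017),'green',onz('top',(464.6,232.3),.017),'blue',onz('top',(498.8,237.2),.017))
im=cv2.imread('pics/top1.png'); sd=cv2.imread('pics/side1.png')
c=np.hstack([cv2.resize(im[195:265,400:520],(600,350),interpolation=3)]); d=cv2.resize(sd[140:230,330:450],(467,350),interpolation=3)
cv2.imwrite('pics/c.png',np.vstack([c[:, :600],np.pad(cv2.resize(d,(333,250)),((0,0),(0,267),(0,0)))]))
```

```text
seat t [0.5502 0.2076 0.012 ] mark t [0.6185 0.2096 0.012 ] mark s [0.6273 0.212  0.012 ]
seat s [0.5621 0.2078 0.    ]
grip [0.6841 0.2109 0.138 ] [0.6831 0.2182 0.138 ] hinge [0.5712 0.159  0.029 ] [0.5662 0.1659 0.029 ]
tab [ 0.6307 -0.1503  0.102 ] [ 0.6283 -0.1763  0.102 ] [ 0.515  -0.1053  0.102 ]
lamp [ 0.5894 -0.159   0.017 ] green [ 0.5823 -0.2347  0.017 ] blue [ 0.5725 -0.317   0.017 ]
```

carry_out --series "0.094 0.03 0.05 0.03 0; 0.094 0.03 0.05 0.03 0; 0.094 0.03 0.05 0.03 0; 0.094 0.03 0.05 0.03 0; 0.094 0.03 0.05 0.03 0"

```text
time_s: 1.8
tool_pos: [0.2622, -0.4151, 0.3098]
ee_rot: [[0.972, 0.236, -0.0], [0.236, -0.972, -0.0], [-0.0, 0.0, -1.0]]
contact_force: [0.5, -0.5, 0.5]
grip_width: 0.0941
```

View pics/c.png

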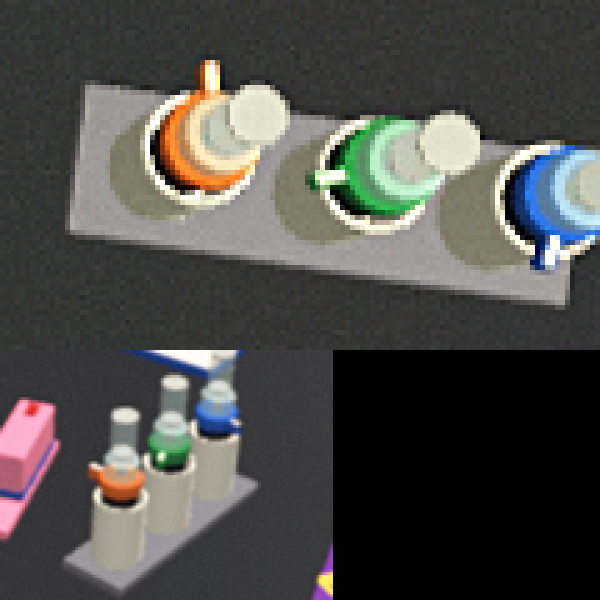

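carry_out --series "0.094 0.04 0.035 0.01 0; 0.094 0.04 0.035 0.01 0; 0.094 0.04 0.035 0.01 0; 0.094 0.04 0.035 0.01 0; 0.094 0.04 0.035 0.01 0"

```text
time_s: 2.3
tool_pos: [0.4476, -0.2534, 0.3558]
ee_rot: [[0.972, 0.235, 0.001], [0.235, -0.972, -0.0], [0.0, 0.001, -1.0]]
contact_force: [0.0, -1.7, 0.2]
grip_width: 0.0941
```

carry_out --series "0.094 0.03 0.035 0.01 0; 0.094 0.03 0.035 0.01 0; 0.094 0.0 0.0 0 0; 0.094 0.0 0 0 0"

```text
time_s: 2.7
tool_pos: [0.5069, -0.1843, 0.375]
ee_rot: [[0.971, 0.237, -0.0], [0.237, -0.971, 0.0], [-0.0, -0.0, -1.0]]
contact_force: [-0.4, -1.3, -0.1]
grip_width: 0.0942
```

Run:
```python
from h import *
st(); c=K('wrist'); print(c); im=save('wrist','w1')
im=save('top','top2')
print('proj lamp top',proj('wrist',(.592,-.157,.175),c),proj('wrist',(.55,.21,.012),c))
for t in ['lamp_orange','lamp_orange_tab']: print(t,[(np.round(r['location'],1),round(r['p'],2)) for r in manip.mark_of('wrist',t)[:4]])
```

```text
t 2.7 tcp [ 0.5069 -0.1843  0.375 ] F [-0.3717 -1.3147 -0.1025] w 0.09418190782140362
[[ 0.9714  0.2373 -0.    ]
 [ 0.2373 -0.9714  0.0001]
 [-0.     -0.0001 -1.    ]]
(np.float64(400.9647148685779), 321.6255997026936, 239.99718259018596, array([[ 0.2368, -0.9444, -0.228 ,  0.5724],
       [-0.9716, -0.2302, -0.0554, -0.1677],
       [-0.0001,  0.2346, -0.9721,  0.5634],
       [ 0.    ,  0.    ,  0.    ,  1.    ]]))
proj lamp top [315.4579 119.2595] [34.6822 89.4969]
lamp_orange [(array([316.1, 127.6]), 0.88), (array([200.9, 234.2]), 0.35)]
lamp_orange_tab [(array([324.3,  93.8]), 0.8), (array([317.4, 126.5]), 0.64)]
```

View pics/w1.png

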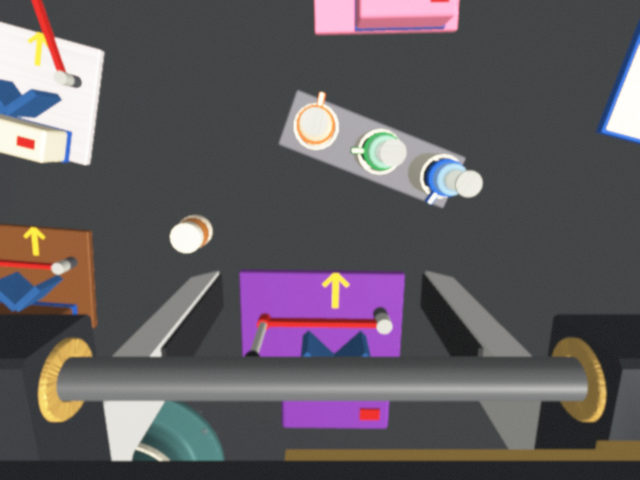

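The wrist picture looks almost straight down the orange lamp at (316,125), with its tab at (321,98). The small stand is at the left edge. I'll measure the lamp by colour.

Run:
```python
from h import *
np.set_printoptions(precision=4,suppress=True)
c=K('wrist'); im=cv2.imread('pics/w1.png'); 
def mask(im):
    h=cv2.cvtColor(im,cv2.COLOR_BGR2HSV); return (((h[...,0]>4)&(h[...,0]<18)&(h[...,1]>110)&(h[...,2]>120))*255).astype(np.uint8)
r=im[85:160,280:355]; m=mask(r); ys,xs=np.nonzero(m); print('orange bbox',xs.min()+280,xs.max()+280,ys.min()+85,ys.max()+85)
g=cv2.cvtColor(r,cv2.COLOR_BGR2GRAY)
t=cv2.imread('pics/top2.png'); 
a=cv2.resize(r,(600,600),interpolation=cv2.INTER_NEAREST)
cv2.imwrite('pics/w1c.png',a)
for px in [(316,124),(316,126)]: print(onz('wrist',px,.175,c),onz('wrist',px,.103,c))
print('top neck',onz('top',(451.4,217.4),.175))
print('wrist tab',onz('wrist',(321,95),.102,c))
```

```text
orange bbox 297 334 93 143
[ 0.587  -0.1606  0.175 ] [ 0.5899 -0.1589  0.103 ]
[ 0.5852 -0.161   0.175 ] [ 0.5878 -0.1594  0.103 ]
top neck [ 0.5923 -0.1573  0.175 ]
wrist tab [ 0.6207 -0.1572  0.102 ]
```

View pics/w1c.png

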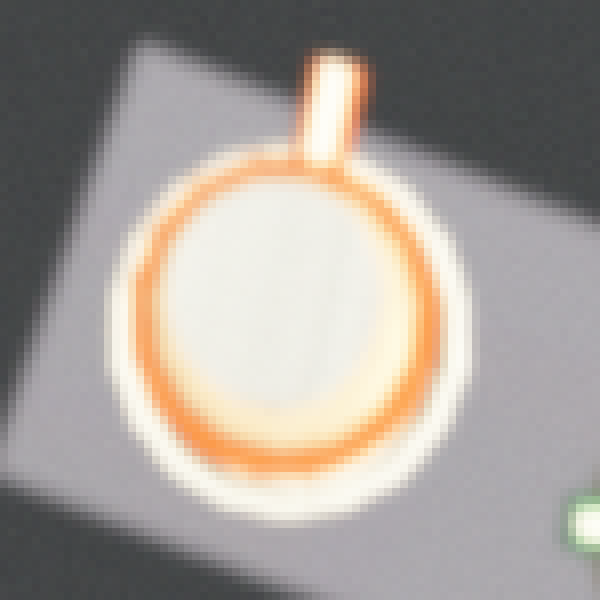

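The crop shows the neck top centred at picture pixel (313.9,121.3), the collar at (315.5,123.9), and the tab running from (320.1,105) out to (321.7,91.2).

Run:
```python
from h import *
np.set_printoptions(precision=4,suppress=True)
c=K('wrist')
n=onz('wrist',(313.9,121.3),.175,c); k=onz('wrist',(315.5,123.9),.104,c); e=onz('wrist',(321.7,91.2),.108,c); b=onz('wrist',(320.1,105.1),.108,c)
print(n,k,e,b); 
for p,q in((e,b),(e,k),(e,n)): d=(p-q)[:2]; print(np.hypot(*d),np.arctan2(d[1],d[0]))
# stand in the latest pictures: networks for wrist (newest picture)
for t in ['stand','seat','mark','gate_hinge','gate_grip']:
  print(t,[(np.round(r['location'],1),round(r['p'],2)) for r in manip.mark_of('wrist',t)[:4]])
```

```text
[ 0.5889 -0.1581  0.175 ] [ 0.5898 -0.1584  0.104 ] [ 0.624  -0.1572  0.108 ] [ 0.6098 -0.1588  0.108 ]
0.014281739852011324 0.11409607262610215
0.034213813216051284 0.03453371034193589
0.035131662349814706 0.0268748013237385
stand [(array([42.3, 90.6]), 0.89), (array([ 42.9, 271.6]), 0.75), (array([334.6, 327.4]), 0.64)]
seat [(array([36.3, 90. ]), 0.95), (array([332. , 331.6]), 0.93), (array([ 37.5, 275.4]), 0.72), (array([198.2, 229.5]), 0.22)]
mark [(array([ 36.7, 224.7]), 0.85), (array([42.5, 32.1]), 0.8), (array([337.7, 271.3]), 0.68)]
gate_hinge [(array([65.4, 76.2]), 0.96), (array([ 61.8, 264.3]), 0.81), (array([378.1, 319.7]), 0.7)]
gate_grip []
```

carry_out --series "0.06 0.04 0.013 -0.03 0; 0.06 0.0425 0.013 -0.03 0; 0.06 0 0 -0.03 0; 0.06 0 0 -0.02 0; 0.06 0 0 0 0"

```text
time_s: 3.65
tool_pos: [0.5837, -0.1602, 0.2653]
ee_rot: [[0.972, 0.236, -0.004], [0.236, -0.972, 0.001], [-0.004, -0.002, -1.0]]
contact_force: [-0.1, -0.8, 1.1]
grip_width: 0.0608
```

Run:
```python
from h import *
st(); c=K('wrist'); im=save('wrist','w2')
print([ (np.round(proj('wrist',p,c),1)) for p in [(.589,-.158,.175),(.589,-.158,.104)]])
```

```text
t 3.65 tcp [ 0.5837 -0.1602  0.2653] F [-0.054  -0.8025  1.1208] w 0.06083805010522459
[[ 0.9718  0.2356 -0.0043]
 [ 0.2356 -0.9718  0.0014]
 [-0.0039 -0.0024 -1.    ]]
[array([321.6, 232.2]), array([321.8, 214.5])]
```

View pics/w2.png

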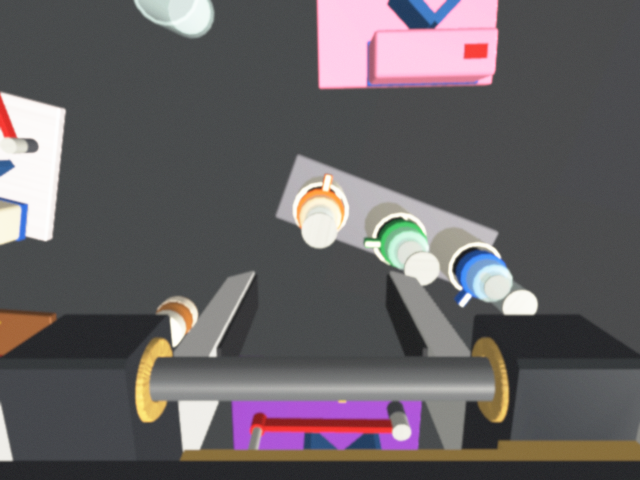

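The neck top is at (319.5,233) and I predicted (321.6,232), so the fix is good to about 1 mm. I'll descend and grip.

carry_out --series "0.06 0.005 0.0025 -0.02 0; 0.06 0 0 -0.03 0; 0.06 0 0 -0.03 0; 0.06 0 0 0 0"

```text
time_s: 4.1
tool_pos: [0.5886, -0.158, 0.1864]
ee_rot: [[0.972, 0.235, -0.003], [0.235, -0.972, 0.001], [-0.003, -0.001, -1.0]]
contact_force: [-0.4, -0.1, -0.1]
grip_width: 0.0599
```

```bash
python3 -c "
from h import *
st()"
```

```text
t 4.1 tcp [ 0.5886 -0.158   0.1864] F [-0.4077 -0.0785 -0.0828] w 0.05985630165815559
[[ 0.972   0.2351 -0.0032]
 [ 0.2351 -0.972   0.0008]
 [-0.0029 -0.0015 -1.    ]]
```

carry_out --series "0.06 0 0 -0.02 0; 0.06 0 0 -0.018 0; 0.06 0 0 0 0; 0.035 0 0 0 0; 0.02 0 0 0 0" --newtons 15

```text
time_s: 4.6
tool_pos: [0.5908, -0.158, 0.1521]
ee_rot: [[0.972, 0.235, 0.002], [0.235, -0.972, -0.001], [0.002, 0.001, -1.0]]
contact_force: [-0.2, 0.1, -0.2]
grip_width: 0.0476
```

carry_out --series "0.02 0 0 0 0; 0.02 0 0 0 0; 0.02 0 0 0 0; 0.02 0 0 0 0; 0.02 0 0 0 0" --newtons 15

```text
time_s: 5.1
tool_pos: [0.5901, -0.1577, 0.1504]
ee_rot: [[0.972, 0.236, 0.001], [0.236, -0.972, -0.0], [0.001, 0.0, -1.0]]
contact_force: [-0.0, 0.9, 5.0]
grip_width: 0.0242
```

carry_out --series "0.02 0 0 0.02 0; 0.02 0 0 0.03 0; 0.02 0 0 0.03 0; 0.02 0 0 0.03 0; 0.02 0 0 0.03 0" --newtons 20

```text
time_s: 5.6
tool_pos: [0.5895, -0.1577, 0.291]
ee_rot: [[0.972, 0.236, -0.001], [0.236, -0.972, 0.0], [-0.001, -0.0, -1.0]]
contact_force: [-0.7, 0.3, -1.3]
grip_width: 0.0242
```

Run:
```python
from h import *
st(); save('side','side2')
print([(np.round(r['location'],1),round(r['p'],2)) for r in manip.mark_of('side','lamp_orange')])
```

```text
t 5.6 tcp [ 0.5895 -0.1577  0.291 ] F [-0.6529  0.3207 -1.2916] w 0.024176175439813347
[[ 0.9718  0.2356 -0.0007]
 [ 0.2356 -0.9718  0.0002]
 [-0.0006 -0.0004 -1.    ]]
[]
```

carry_out --series "0.02 0 0.025 0.01 0; 0.02 0 0.04 0 0; 0.02 0 0.045 0 0; 0.02 0 0.045 0 0; 0.02 0 0.04 0 0"

```text
time_s: 6.2
tool_pos: [0.5891, 0.0393, 0.2991]
ee_rot: [[0.972, 0.236, -0.001], [0.236, -0.972, 0.0], [-0.001, -0.0, -1.0]]
contact_force: [1.5, 0.4, -1.9]
grip_width: 0.0244
```

carry_out --series "0.02 -0.01 0.04 0 0; 0.02 -0.01 0.03 0 0; 0.02 0 0 0 0; 0.02 0 0 0 0"

```text
time_s: 6.6
tool_pos: [0.5695, 0.1074, 0.2993]
ee_rot: [[0.972, 0.237, -0.001], [0.237, -0.972, -0.0], [-0.001, 0.0, -1.0]]
contact_force: [-0.5, -0.8, -1.2]
grip_width: 0.0242
```

Run:
```python
from h import *
st(); c=K('wrist'); im=save('wrist','w3'); np.save('w3T.npy',c[3])
Z={'seat':.012,'mark':.012,'gate_hinge':.029,'gate_grip':.138,'stand':0.}
for t in Z:
  print(t,[(np.round(r['location'],1),round(r['p'],2),onz('wrist',r['location'],Z[t],c)) for r in manip.mark_of('wrist',t)[:3]])
```

```text
t 6.6 tcp [0.5695 0.1074 0.2993] F [-0.4748 -0.7589 -1.1704] w 0.024229933460607065
[[ 0.9716  0.2366 -0.001 ]
 [ 0.2366 -0.9716 -0.0003]
 [-0.001   0.0001 -1.    ]]
seat [(array([237.7, 197.6]), 0.74, array([0.55 , 0.206, 0.012])), (array([523.8, 445.5]), 0.62, array([ 0.3033, -0.2467,  0.012 ]))]
mark [(array([247.8, 138.7]), 0.59, array([0.6196, 0.2075, 0.012 ]))]
gate_hinge [(array([277.3, 188.3]), 0.95, array([0.5742, 0.1612, 0.029 ])), (array([587.4, 437.4]), 0.69, array([ 0.3472, -0.3116,  0.029 ]))]
gate_grip [(array([228.9,  53.3]), 0.87, array([0.6857, 0.2131, 0.138 ])), (array([107.8, 431.5]), 0.87, array([0.3073, 0.2675, 0.138 ])), (array([335.7, 199.5]), 0.25, array([0.5912, 0.1006, 0.138 ]))]
stand [(array([522.8, 434.7]), 0.75, array([ 0.3116, -0.2483,  0.    ])), (array([236.2, 195. ]), 0.65, array([0.5506, 0.2104, 0.    ])), (array([588.2, 253.8]), 0.44, array([ 0.5823, -0.2351,  0.    ]))]
```

View pics/w3.png

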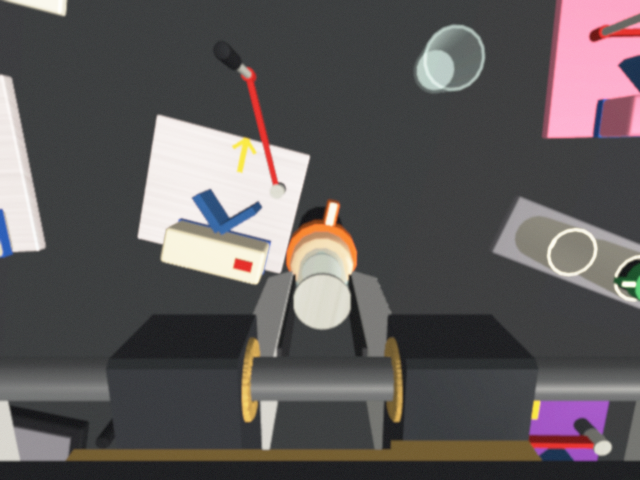

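The lamp hangs upright in the jaws with its tab at (331,212). The stand is fully visible, with plate corners at about (158,116), (309,155) and (139,238), and the V at (220,215). I'll take an enlarged crop to get the stand's exact pose.

Run:
```python
import cv2
im=cv2.imread('pics/w3.png'); cv2.imwrite('pics/w3c.png',cv2.resize(im[105:255,130:330],(800,600),interpolation=cv2.INTER_CUBIC))
```

```text
(no output)
```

View pics/w3c.png

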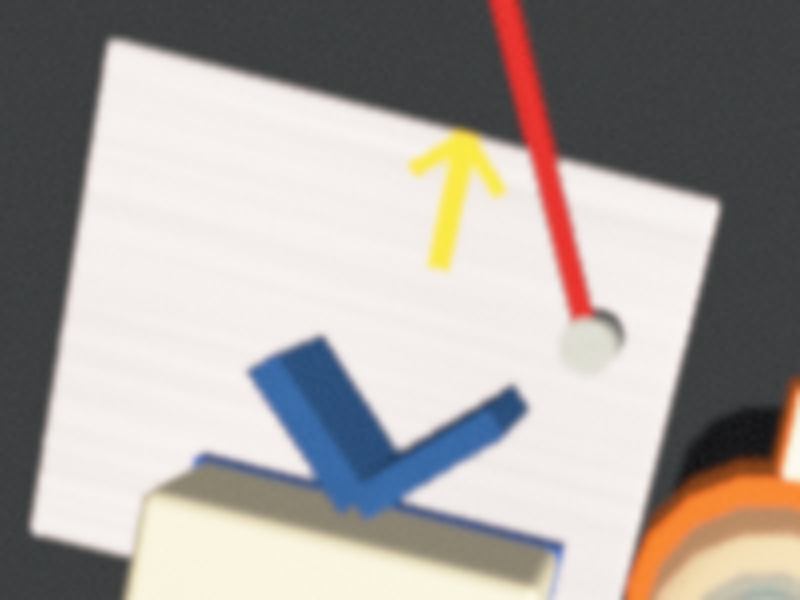

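Crop positions: plate corners (111,38), (720,200) and (32,535). The arrow runs from tail (440,268) to tip (465,131). The V's inner corner is at about (358,485) at the wall tops and (395,455) at the plate.

Run:
```python
from h import *
np.set_printoptions(precision=4,suppress=True)
c=K('wrist'); w=lambda p,z:onz('wrist',(p[0]/4+129.6,p[1]/4+104.6),z,c)[:2]
A,B,C=w((111,38),.012),w((720,200),.012),w((32,535),.012)
print('corners',A,B,C,np.linalg.norm(A-B),np.linalg.norm(A-C))
d=A-C; print('dir AC',np.arctan2(d[1],d[0])); d=B-A; y1=np.arctan2(d[0],-d[1]); print('dir from AB',y1)
tip,tail=w((465,131),.012),w((440,268),.012); d=tip-tail; print('tip',tip,tail,np.arctan2(d[1],d[0]))
print('apex top',w((358,485),.062),'bot',w((395,455),.012))
for z in(.045,.05,.055): print('hingetop',w((590,345),z))
g=w((590,345),.048)
th=np.arctan2((A-C)[1],(A-C)[0]); th=(th+y1)/2
o=np.array([np.cos(th),np.sin(th)]); y=np.array([np.sin(th),-np.cos(th)])  # stand -x, +y
print('th',th,'seat from mid-edge line y:', ((A+B)/2-o*0.075), 'from tip',tip-.07*o,'from apex',w((358,485),.062)+.0255*o,w((395,455),.012)+.0255*o,'from hinge',g-.0235*o-.05*y)
```

```text
corners [0.6231 0.3116] [0.6197 0.1333] [0.4732 0.3147] 0.17835036452984562 0.14993030592467116
dir AC -0.020702194612858618
dir from AB -0.019087181045155627
tip [0.6215 0.2091] [0.5815 0.2088] 0.007309480114192268
apex top [0.5248 0.2105] bot [0.5235 0.2115]
hingetop [0.5743 0.1586]
hingetop [0.575  0.1582]
hingetop [0.5757 0.1578]
th -0.01989468782900712 seat from mid-edge line y: [0.5464 0.224 ] from tip [0.5515 0.2104] from apex [0.5503 0.21  ] [0.549 0.211] from hinge [0.5522 0.2088]
```

Run:
```python
from h import *
np.set_printoptions(precision=4,suppress=True)
c=K('wrist'); im=cv2.imread('pics/w3.png')
a=np.array([.5695,.1074])
for p in [(333,202),(334,203),(330,226)]:
  e=onz('wrist',p,.257,c)[:2]; d=e-a; print(p,e,np.hypot(*d),np.arctan2(d[1],d[0]))
print(proj('wrist',(.5695,.1074,.324),c))
r=im[195:235,318:348]; print(np.array([(y+195,[int(x) for x in (np.nonzero((row[:,2].astype(int)>row[:,0].astype(int)*0+150))[0][[0,-1]]+318)]) for y,row in enumerate(r) if (row[:,2]>150).any()],dtype=object)[:22])
```

```text
(333, 202) [0.6049 0.1086] 0.03539461515351391 0.034021806869365165
(334, 203) [0.6044 0.1079] 0.03494687414191059 0.014296140359552019
(330, 226) [0.5907 0.1069] 0.021184691098266612 -0.023219205283829408
[320.4744 302.6083]
[[201 list([329, 332])]
 [202 list([328, 337])]
 [203 list([328, 338])]
 [204 list([327, 339])]
 [205 list([327, 339])]
 [206 list([327, 339])]
 [207 list([327, 339])]
 [208 list([327, 339])]
 [209 list([326, 338])]
 [210 list([326, 338])]
 [211 list([326, 338])]
 [212 list([326, 338])]
 [213 list([325, 337])]
 [214 list([325, 337])]
 [215 list([325, 337])]
 [216 list([325, 337])]
 [217 list([325, 336])]
 [218 list([324, 336])]
 [219 list([324, 336])]
 [220 list([324, 336])]
 [221 list([323, 335])]
 [222 list([323, 335])]]
```

carry_out --series "0.02 -0.004 0.03 0 -0.05; 0.02 -0.004 0.035 0 0; 0.02 -0.004 0.03 0 0; 0.02 0 0.0076 0 0; 0.02 0 0 0 0"

```text
time_s: 7.4
tool_pos: [0.5577, 0.2106, 0.2998]
ee_rot: [[0.982, 0.188, -0.0], [0.188, -0.982, 0.0], [-0.0, -0.0, -1.0]]
contact_force: [-0.2, -0.0, -1.6]
grip_width: 0.0241
```

carry_out --series "0.02 0 -0.0006 -0.03 0; 0.02 0 0 -0.04 0; 0.02 0 0 -0.03 0; 0.02 0 0 -0.02 0; 0.02 0 0 -0.01 0"

```text
time_s: 7.9
tool_pos: [0.5577, 0.207, 0.1682]
ee_rot: [[0.983, 0.185, -0.002], [0.185, -0.983, -0.001], [-0.002, 0.001, -1.0]]
contact_force: [-0.1, -0.1, -1.0]
grip_width: 0.0242
```

carry_out --series "0.02 0 0 0 0; 0.02 0 0 -0.005 0; 0.02 0 0 -0.003 0; 0.02 0 0 -0.002 0; 0.02 0 0 0 0"

```text
time_s: 8.4
tool_pos: [0.5579, 0.2092, 0.1602]
ee_rot: [[0.982, 0.187, 0.0], [0.187, -0.982, 0.0], [0.0, -0.0, -1.0]]
contact_force: [-0.4, -0.8, -1.6]
grip_width: 0.0241
```

carry_out --series "0.02 0 0 -0.006 0; 0.02 0 0 -0.004 0; 0.02 0 0.0008 -0.002 0; 0.02 0 0 0 0; 0.02 0 0 0 0"

```text
time_s: 8.9
tool_pos: [0.5578, 0.2101, 0.148]
ee_rot: [[0.982, 0.187, -0.0], [0.187, -0.982, 0.0], [-0.0, -0.0, -1.0]]
contact_force: [-0.6, -0.2, -1.0]
grip_width: 0.0247
```

carry_out --series "0.02 -0.002 0 0 0; 0.02 -0.002 0 0 0; 0.02 -0.001 0 0 0; 0.02 0 0 0 0; 0.02 0 0 0 0"

```text
time_s: 9.4
tool_pos: [0.5529, 0.21, 0.1481]
ee_rot: [[0.982, 0.187, 0.0], [0.187, -0.982, 0.0], [0.0, -0.0, -1.0]]
contact_force: [-0.6, -0.7, -1.8]
grip_width: 0.0246
```

No contact yet, so I'll keep easing it back.

carry_out --series "0.02 -0.001 0 0 0; 0.02 -0.001 0 0 0; 0.02 0 0 0 0; 0.02 0 0 0 0"

```text
time_s: 9.8
tool_pos: [0.5508, 0.21, 0.148]
ee_rot: [[0.982, 0.187, -0.0], [0.187, -0.982, 0.0], [-0.0, -0.0, -1.0]]
contact_force: [-0.5, -0.1, -2.2]
grip_width: 0.0243
```

carry_out --series "0.02 -0.001 0 0 0; 0.02 0 0 0 0; 0.02 0 0 0 0"

```text
time_s: 10.1
tool_pos: [0.5498, 0.21, 0.148]
ee_rot: [[0.982, 0.187, -0.0], [0.187, -0.982, 0.0], [-0.0, -0.0, -1.0]]
contact_force: [-0.3, 1.3, -1.7]
grip_width: 0.0243
```

carry_out --series "0.02 -0.001 0 0 0; 0.02 0 0 0 0; 0.02 0 0 0 0"

```text
time_s: 10.4
tool_pos: [0.5489, 0.21, 0.148]
ee_rot: [[0.982, 0.187, -0.0], [0.187, -0.982, 0.0], [-0.0, -0.0, -1.0]]
contact_force: [0.2, -0.1, -0.8]
grip_width: 0.0242
```

carry_out --series "0.02 -0.001 0 0 0; 0.02 0 0 0 0; 0.02 0 0 0 0"

```text
time_s: 10.7
tool_pos: [0.5479, 0.21, 0.148]
ee_rot: [[0.982, 0.187, 0.0], [0.187, -0.982, -0.0], [0.0, 0.0, -1.0]]
contact_force: [1.0, -1.5, -1.3]
grip_width: 0.0243
```

carry_out --series "0.02 -0.001 0 0 0; 0.02 0 0 0 0; 0.02 0 0 0 0"

```text
time_s: 11.0
tool_pos: [0.5469, 0.2099, 0.1481]
ee_rot: [[0.982, 0.187, 0.0], [0.187, -0.982, 0.0], [0.0, 0.0, -1.0]]
contact_force: [1.8, -0.9, -1.2]
grip_width: 0.0247
```

Run:
```python
from h import *
F=[]
for i in range(4):
  manip.get_image('side') if i<3 else save('side','side3'); F.append(np.r_[manip.get_obs()['contact_force'],manip.get_obs()['ft_torque']])
print(np.round(F,2)); st()
im=cv2.imread('pics/side3.png'); cv2.imwrite('pics/s3c.png',cv2.resize(im[200:340,240:380],(600,600),interpolation=cv2.INTER_CUBIC))
```

```text
[[ 1.8  -2.07 -0.35 -0.44 -0.43  0.01]
 [ 1.1  -1.03 -1.14 -0.44 -0.43 -0.01]
 [ 2.11 -1.44 -0.52 -0.52 -0.4  -0.03]
 [ 1.32 -1.07  0.14 -0.46 -0.48 -0.03]]
t 11.2 tcp [0.5469 0.21   0.148 ] F [ 1.3233 -1.0671  0.1427] w 0.024206846940714385
[[ 0.9824  0.1866  0.0001]
 [ 0.1866 -0.9824  0.0001]
 [ 0.0001 -0.0001 -1.    ]]
```

View pics/s3c.png

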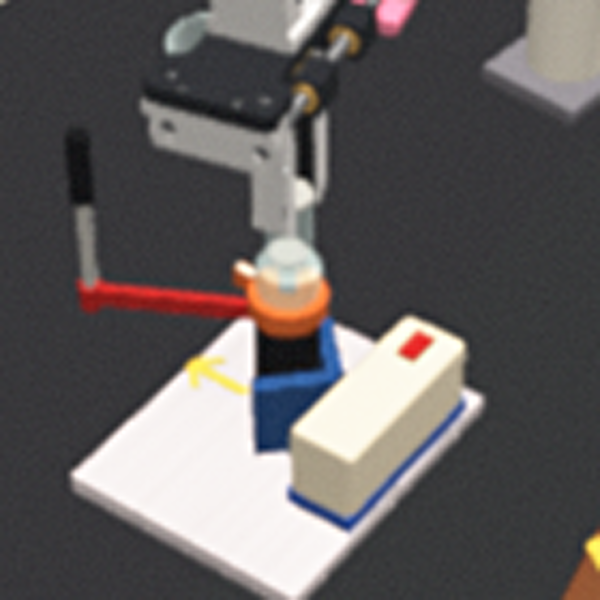

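The lamp is in the V, upright, but the force (+x, −y) shows only the +y wall touching. I'll shift towards −y.

carry_out --series "0.02 0 -0.001 0 0; 0.02 0 -0.001 0 0; 0.02 0 0 0 0; 0.02 0 0 0 0"

```text
time_s: 11.6
tool_pos: [0.5468, 0.2083, 0.148]
ee_rot: [[0.982, 0.187, -0.0], [0.187, -0.982, 0.0], [0.0, -0.0, -1.0]]
contact_force: [0.5, 1.4, -0.9]
grip_width: 0.0244
```

```bash
cat >> h.py <<'E'
def force(n=4):
    F=[]
    for i in range(n): manip.get_image('side'); o=manip.get_obs(); F.append(np.r_[o['contact_force'],o['ft_torque']])
    print('F,M',np.round(np.mean(F,0),2)); st()
E
python3 -c "
from h import *
force()"
```

```text
F,M [ 0.39  1.6  -1.05  0.68 -0.21 -0.04]
t 11.8 tcp [0.5468 0.2082 0.1481] F [ 0.3154  1.8944 -0.7838] w 0.024658286100815066
[[ 0.9824  0.1868 -0.0001]
 [ 0.1868 -0.9824  0.0002]
 [-0.     -0.0003 -1.    ]]
```

carry_out --series "0.02 0.0005 0.0009 0 0; 0.02 0 0 -0.001 0; 0.02 0 0 -0.001 0; 0.02 0 0 0 0; 0.02 0 0 0 0"

```text
time_s: 12.3
tool_pos: [0.5473, 0.2088, 0.1459]
ee_rot: [[0.982, 0.187, -0.0], [0.187, -0.982, -0.0], [-0.0, 0.0, -1.0]]
contact_force: [1.2, 0.6, -2.0]
grip_width: 0.0245
```

```bash
python3 -c "
from h import *
force()"
```

```text
F,M [ 0.8   0.85 -1.76  0.17 -0.22  0.  ]
t 12.5 tcp [0.5473 0.2088 0.146 ] F [ 1.8623  0.5872 -1.5196] w 0.024712982278694704
[[ 0.9824  0.1866 -0.0001]
 [ 0.1866 -0.9824  0.    ]
 [-0.0001 -0.     -1.    ]]
```

carry_out --series "0.02 0 0.0003 -0.001 0; 0.02 0 0 0 0; 0.02 0 0 0 0"

```text
time_s: 12.8
tool_pos: [0.5478, 0.2094, 0.1455]
ee_rot: [[0.982, 0.187, 0.001], [0.187, -0.982, 0.0], [0.001, -0.0, -1.0]]
contact_force: [1.7, -0.5, 5.1]
grip_width: 0.0246
```

```bash
python3 -c "
from h import *
force()"
```

```text
F,M [ 0.92  0.1   5.41  0.08 -0.28  0.  ]
t 13.0 tcp [0.5478 0.2094 0.1455] F [ 0.6754 -0.7884  5.2796] w 0.024290682695170266
[[ 0.9824  0.1866  0.0011]
 [ 0.1866 -0.9824  0.0004]
 [ 0.0011 -0.0002 -1.    ]]
```

It has touched down with about 5 N on the plate and both walls touching. I'll relax the grip, then open.

carry_out --series "0.02 0 0 0.0005 0; 0.02 0 0 0 0; 0.02 0 0 0 0" --newtons 3

```text
time_s: 13.3
tool_pos: [0.5473, 0.2092, 0.1455]
ee_rot: [[0.982, 0.187, -0.0], [0.187, -0.982, 0.0], [-0.0, -0.0, -1.0]]
contact_force: [0.3, 0.5, 1.8]
grip_width: 0.0246
```

carry_out --series "0.03 0 0 0 0; 0.04 0 0 0 0; 0.05 0 0 0 0; 0.055 0 0 0 0; 0.055 0 0 0 0"

```text
time_s: 13.8
tool_pos: [0.5473, 0.2092, 0.1455]
ee_rot: [[0.982, 0.187, -0.0], [0.187, -0.982, 0.0], [-0.0, -0.0, -1.0]]
contact_force: [-0.8, 0.4, -0.8]
grip_width: 0.0543
```

carry_out --series "0.055 0 0 0 0; 0.055 0 0 0.03 0; 0.055 0 0 0.04 0; 0.055 0 0 0.04 0; 0.055 0 0 0 0"

```text
time_s: 14.3
tool_pos: [0.5491, 0.2104, 0.2606]
ee_rot: [[0.982, 0.187, 0.007], [0.187, -0.982, 0.002], [0.007, -0.001, -1.0]]
contact_force: [1.0, -0.4, -0.1]
grip_width: 0.0552
```

carry_out --series "0.055 -0.02 0 0.03 0; 0.055 -0.02 0 0 0; 0.055 -0.02 0 0 0; 0.055 0 0 0 0; 0.055 0 0 0 0"

```text
time_s: 14.8
tool_pos: [0.4876, 0.209, 0.2855]
ee_rot: [[0.982, 0.187, 0.001], [0.187, -0.982, -0.0], [0.0, 0.0, -1.0]]
contact_force: [-0.5, -0.9, -0.6]
grip_width: 0.055
```

Run:
```python
from h import *
st(); c=K('wrist'); im=save('wrist','w4')
print('seat',proj('wrist',(.5478,.2094,.012),c),'neck top',proj('wrist',(.5478,.2094,.170),c))
print([(np.round(r['location'],1),round(r['p'],2),onz('wrist',r['location'],.138,c)) for r in manip.mark_of('wrist','gate_grip')[:3]])
print([(np.round(r['location'],1),round(r['p'],2),onz('wrist',r['location'],.097,c)) for r in manip.mark_of('wrist','lamp_orange_tab')[:3]])
```

```text
t 14.8 tcp [0.4876 0.209  0.2855] F [-0.4593 -0.8582 -0.6067] w 0.05504610537013288
[[ 0.9824  0.1866  0.0005]
 [ 0.1866 -0.9824 -0.0002]
 [ 0.0005  0.0003 -1.    ]]
seat [331.7113 150.9225] neck top [337.0002 154.7968]
[(array([226.2, 395.3]), 0.84, array([0.3082, 0.2679, 0.138 ]))]
[]
```

View pics/w4.png

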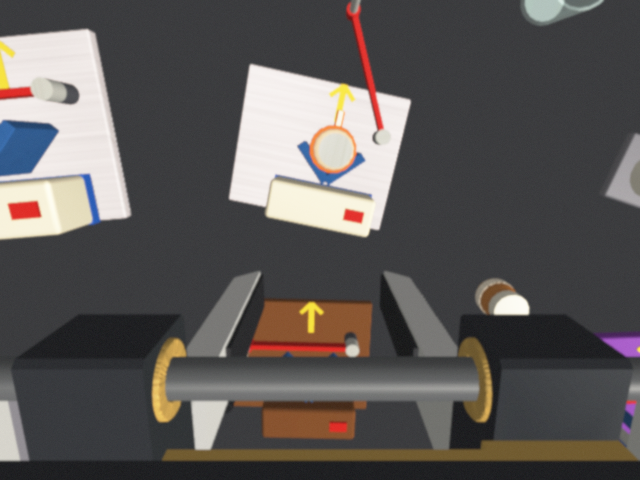

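The lamp stands upright in the V at (333,150), and its tab at (340,117) lines up with the arrow at (343,97). The gate bar runs from (382,136) to (353,10). I'll check the tab's heading with numbers.

Run:
```python
from h import *
np.set_printoptions(precision=4,suppress=True)
c=K('wrist'); im=cv2.imread('pics/w4.png'); h=cv2.cvtColor(im,cv2.COLOR_BGR2HSV)
H,S,V=h[...,0],h[...,1],h[...,2]
m=(H>3)&(H<18)&(S>90)&(V>120); m[:105]=0;m[180:]=0;m[:,:295]=0;m[:,375:]=0
ys,xs=np.nonzero(m); 
for y in range(106,130): 
  q=xs[ys==y]; 
  if len(q): print(y,q.min(),q.max(),len(q),end='; ')
lo=ys>131; (cx,cy),r=cv2.minEnclosingCircle(np.c_[xs[lo],ys[lo]].astype(np.float32)); print('\ncollar',cx,cy,r)
Y=(H>20)&(H<35)&(S>100); Y[:80]=0;Y[125:]=0;Y[:,:300]=0;Y[:,390:]=0; yy,xx=np.nonzero(Y); 
for y in range(80,125):
  q=xx[yy==y]
  if len(q): print(y,q.min(),q.max(),end='; ')
print(); k=onz('wrist',(cx,cy),.098,c); print('axis',k)
cv2.imwrite('pics/w4c.png',cv2.resize(im[75:195,260:420],(800,600),interpolation=cv2.INTER_CUBIC))
```

```text
111 338 338 1; 112 337 337 1; 113 337 337 1; 114 337 337 1; 115 337 337 1; 116 336 337 2; 117 336 336 1; 118 336 336 1; 119 336 336 1; 120 336 336 1; 121 335 342 2; 122 335 335 1; 123 335 335 1; 124 334 335 2; 125 333 341 5; 126 326 341 16; 127 324 342 19; 128 322 344 23; 129 320 345 26; 
collar 332.8194580078125 149.01466369628906 23.710681915283203
83 341 345; 84 341 347; 85 340 347; 86 340 347; 87 339 347; 88 337 348; 89 336 348; 90 334 349; 91 333 349; 92 331 350; 93 330 350; 94 330 351; 95 330 352; 96 331 352; 97 339 353; 98 339 353; 99 339 354; 100 339 353; 101 338 343; 102 338 343; 103 338 343; 104 338 342; 105 338 342; 106 337 342; 107 337 342; 108 337 342; 109 337 341; 110 337 337; 111 336 336; 112 336 336; 116 335 335; 117 335 335; 
axis [0.5509 0.2112 0.098 ]
```

View pics/w4c.png

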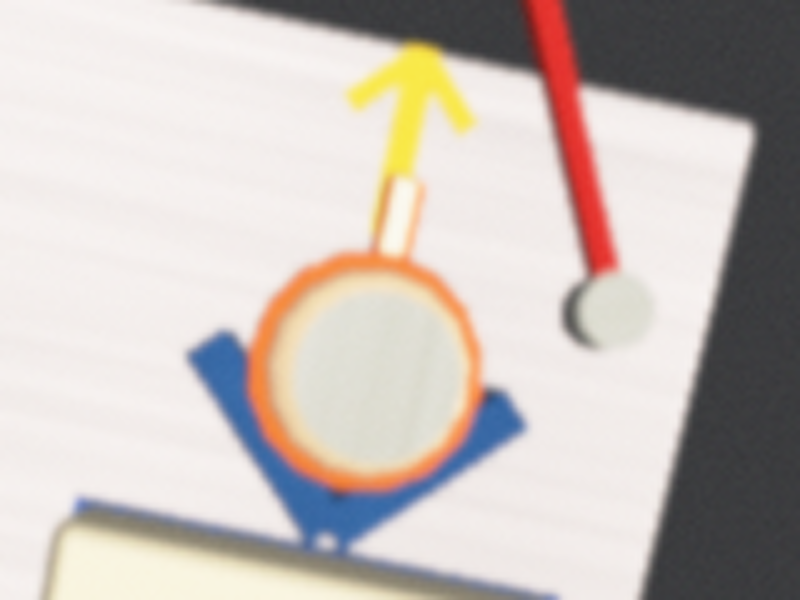

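The crop shows the collar centred at (365,372), the tab tip at (406,180) and root at (392,255), and the arrow tip at (424,45). The base rests against both V walls.

Run:
```python
from h import *
np.set_printoptions(precision=4,suppress=True)
c=K('wrist'); w=lambda p,z:onz('wrist',(p[0]/5+259.6,p[1]/5+74.6),z,c)[:2]
def ang(a,b): d=b-a; return np.arctan2(d[1],d[0]),np.hypot(*d)
k=w((365,372),.098); print('axis collar',k,'neck top',w((381,377),.170))
print('tab centre->tip',ang(k,w((406,180),.103)),'root->tip',ang(w((392,255),.103),w((406,180),.103)))
t=w((424,45),.012); print('arrow stem',ang(w((400,165),.012),t),'axis->tip',ang(k,t),'tip',t)
d=ang(w((200,0),.012),w((750,125),.012))[0]; print('plate top edge ->-x dir',d+np.pi/2); print('right edge',ang(w((645,590),.012),w((752,125),.012))[0])
h=w((612,312),.05); print('hinge post top (z~.05)',h)
b1,b2=w((600,265),.043),w((541,0),.043); print('gate bar dir',ang(b1,b2)[0])
```

```text
axis collar [0.5509 0.2114] neck top [0.5512 0.211 ]
tab centre->tip (np.float64(-0.018360734509069283), np.float64(0.03381164172563437)) root->tip (np.float64(0.004474931066520914), np.float64(0.012947415847014419))
arrow stem (np.float64(-0.010017710234385342), np.float64(0.02523348045743573)) axis->tip (np.float64(-0.025253496327925114), np.float64(0.06937251596828622)) tip [0.6202 0.2097]
plate top edge ->-x dir -0.02330861266372075
right edge -0.0017384708682236442
hinge post top (z~.05) [0.5716 0.1627]
gate bar dir 0.4458713245496623
```

The tab heads −0.018 rad and the stand −0.020 rad, so they agree. Next is the gate: its handle is at about (0.6845, 0.213), the hinge at about (0.5725, 0.160), and the bar heads 0.445 rad. Closed is about 1.55 rad.

carry_out --series "0.055 0.03 0.001 0 0.05; 0.055 0.04 0.001 0 0.05; 0.055 0.04 0.001 0 0.05; 0.055 0.04 0.001 0 0.05; 0.055 0.035 0 0 0.057"

```text
time_s: 15.45
tool_pos: [0.6745, 0.2127, 0.2843]
ee_rot: [[0.902, 0.431, -0.001], [0.431, -0.902, -0.0], [-0.001, -0.0, -1.0]]
contact_force: [-0.4, -0.9, 0.3]
grip_width: 0.055
```

carry_out --series "0.055 0.012 0 0 0; 0.055 0 0 0 0; 0.055 0 0 0 0"

```text
time_s: 15.75
tool_pos: [0.684, 0.2135, 0.2848]
ee_rot: [[0.903, 0.43, -0.001], [0.43, -0.903, 0.0], [-0.001, -0.001, -1.0]]
contact_force: [-0.4, -0.3, -0.1]
grip_width: 0.0548
```

Run:
```python
from h import *
np.set_printoptions(precision=4,suppress=True)
st(); c=K('wrist'); save('wrist','w5')
for n,cc in(('wrist',c),):
  print([(np.round(r['location'],1),round(r['p'],2),onz(n,r['location'],.138,cc)) for r in manip.mark_of(n,'gate_grip')[:3]])
  for r in manip.trace(n,'gate_grip')[:2]: print(r['box'],r['p'])
print(proj('wrist',(.6845,.213,.138),c))
```

```text
t 15.75 tcp [0.684  0.2135 0.2848] F [-0.409  -0.2939 -0.0552] w 0.054785770745470926
[[ 0.9027  0.4302 -0.0012]
 [ 0.4302 -0.9027  0.0002]
 [-0.001  -0.0007 -1.    ]]
[(array([322.2, 225.1]), 0.85, array([0.6836, 0.2136, 0.138 ]))]
[0.0, 191.2, 45.3, 212.6] 0.72
[313.0, 197.6, 330.2, 322.6] 0.66
[323.2199 224.4905]
```

carry_out --series "0.055 0 0 -0.03 0; 0.055 0 0 -0.04 0; 0.055 0 0 -0.04 0; 0.055 0 0 -0.03 0; 0.055 0 0 -0.01 0"

```text
time_s: 16.4
tool_pos: [0.6827, 0.2125, 0.1329]
ee_rot: [[0.903, 0.431, -0.003], [0.431, -0.903, -0.001], [-0.004, -0.0, -1.0]]
contact_force: [-0.5, 0.6, -0.9]
grip_width: 0.0549
```

carry_out --series "0.04 0 0 0 0; 0.03 0 0 0 0; 0.022 0 0 0 0; 0.022 0 0 0 0; 0.022 0 0 0 0" --newtons 5

```text
time_s: 16.9
tool_pos: [0.6846, 0.2133, 0.1364]
ee_rot: [[0.903, 0.43, 0.001], [0.43, -0.903, 0.0], [0.001, 0.0, -1.0]]
contact_force: [-0.3, 0.8, -0.3]
grip_width: 0.0222
```

Run:
```python
from h import *
st(); h=np.array([.5725,.1597]); p=np.array(manip.get_obs()['tool_pos'])[:2]; d=p-h; print(np.hypot(*d),np.arctan2(d[1],d[0]))
a0=np.arctan2(d[1],d[0]); r=np.hypot(*d)
a=np.linspace(a0,1.551,13); P=h+r*np.c_[np.cos(a),np.sin(a)]; print(a[1]-a[0]); print(np.round(np.diff(P,axis=0)*1000,1))
print(P[-1])
```

```text
t 16.9 tcp [0.6846 0.2133 0.1364] F [-0.2796  0.8131 -0.3259] w 0.02222969754151473
[[ 0.9027  0.4303  0.001 ]
 [ 0.4303 -0.9027  0.0003]
 [ 0.001   0.0002 -1.    ]]
0.12429436684847835 0.44628232106152976
0.0920598065782059
[[ -5.4  10.1]
 [ -6.3   9.5]
 [ -7.2   8.9]
 [ -8.    8.2]
 [ -8.7   7.5]
 [ -9.3   6.6]
 [ -9.9   5.7]
 [-10.4   4.8]
 [-10.8   3.8]
 [-11.1   2.8]
 [-11.3   1.8]
 [-11.4   0.8]]
[0.575 0.284]
```

carry_out --series "0.022 -0.0054 0.0101 0 0.092; 0.022 -0.0063 0.0095 0 0.092; 0.022 -0.0072 0.0089 0 0.092; 0.022 -0.008 0.0082 0 0.092; 0.022 0 0 0 0"

```text
time_s: 17.4
tool_pos: [0.6566, 0.2514, 0.136]
ee_rot: [[0.685, 0.729, -0.0], [0.729, -0.685, 0.001], [0.001, -0.001, -1.0]]
contact_force: [0.0, -0.2, 0.5]
grip_width: 0.0221
```

carry_out --series "0.022 -0.0087 0.0075 0 0.092; 0.022 -0.0093 0.0066 0 0.092; 0.022 -0.0099 0.0057 0 0.092; 0.022 -0.0104 0.0048 0 0.092; 0.022 0 0 0 0"

```text
time_s: 17.9
tool_pos: [0.6187, 0.2749, 0.1358]
ee_rot: [[0.38, 0.925, -0.0], [0.925, -0.38, 0.0], [0.0, -0.0, -1.0]]
contact_force: [0.6, -0.1, -0.5]
grip_width: 0.0218
```

Run:
```python
from h import *
st(); print(np.array(manip.get_obs()['joint_pos'])); h=np.array([.5725,.1597]); p=np.array(manip.get_obs()['tool_pos'])[:2]; d=p-h; print(np.hypot(*d),np.arctan2(d[1],d[0]))
save('side','s5'); c=K('side')
print([(np.round(r['location'],1),round(r['p'],2),onz('side',r['location'],.138,c)) for r in manip.mark_of('side','gate_grip')[:4]])
```

```text
t 17.9 tcp [0.6187 0.2749 0.1358] F [ 0.5638 -0.0771 -0.4528] w 0.021836204438309924
[[ 0.3801  0.925  -0.0002]
 [ 0.925  -0.3801  0.0002]
 [ 0.0001 -0.0002 -1.    ]]
[ 0.0228  0.6761 -0.7377  1.5059  0.4797  1.1467 -1.1948]
0.12407298019535157 1.1896467516091134
[(array([261.5, 259.5]), 0.9, array([0.6288, 0.2731, 0.138 ])), (array([391.2, 315.8]), 0.88, array([0.3073, 0.2584, 0.138 ])), (array([169.3, 395.5]), 0.81, array([0.5372, 0.6439, 0.138 ])), (array([470. , 195.8]), 0.63, array([ 0.343 , -0.2172,  0.138 ]))]
```

The handle is following. I'll finish the arc.

carry_out --series "0.022 -0.0108 0.0038 0 0.092; 0.022 -0.0111 0.0028 0 0.092; 0.022 -0.0113 0.0018 0 0.092; 0.022 -0.0114 0.0008 0 0.092; 0.022 0 0 0 0"

```text
time_s: 18.5
tool_pos: [0.5744, 0.2835, 0.1356]
ee_rot: [[0.023, 1.0, -0.0], [1.0, -0.023, -0.0], [-0.0, -0.0, -1.0]]
contact_force: [0.6, -1.1, 0.1]
grip_width: 0.0219
```

carry_out --series "0.022 -0.002 0 0 0; 0.022 -0.001 0 0 0; 0.022 0 0 0 0; 0.022 0 0 0 0"

```text
time_s: 18.9
tool_pos: [0.5719, 0.2836, 0.1355]
ee_rot: [[0.023, 1.0, 0.0], [1.0, -0.023, -0.0], [-0.0, 0.0, -1.0]]
contact_force: [0.5, 0.3, -0.2]
grip_width: 0.0221
```

carry_out --series "0.022 -0.001 0 0 0; 0.022 0 0 0 0; 0.022 0 0 0 0"

```text
time_s: 19.2
tool_pos: [0.5708, 0.2837, 0.1355]
ee_rot: [[0.022, 1.0, 0.0], [1.0, -0.022, 0.0], [0.0, 0.0, -1.0]]
contact_force: [3.5, -0.2, -1.1]
grip_width: 0.022
```

carry_out --series "0.022 -0.001 0 0 0; 0.022 0 0 0 0; 0.022 0 0 0 0"

```text
time_s: 19.5
tool_pos: [0.5706, 0.2836, 0.1356]
ee_rot: [[0.023, 1.0, 0.002], [1.0, -0.023, 0.0], [0.001, 0.002, -1.0]]
contact_force: [8.1, 0.8, -4.3]
grip_width: 0.0219
```

The force rose to 8 N with the handle at x≈0.575, where closed should be, so it's on the stop. I'll back off, open, lift and check.

carry_out --series "0.022 0.002 0 0 0; 0.03 0.001 0 0 0; 0.04 0 0 0 0; 0.04 0 0 0 0; 0.04 0 0 0.03 0"

```text
time_s: 20.0
tool_pos: [0.571, 0.2826, 0.1627]
ee_rot: [[0.022, 1.0, -0.005], [1.0, -0.022, -0.002], [-0.002, -0.005, -1.0]]
contact_force: [0.6, 0.2, 0.5]
grip_width: 0.04
```

carry_out --series "0.04 0 0 0.04 0; 0.04 0 0 0.04 0; 0.04 0 0 0.04 0; 0.04 -0.03 0 0.03 0; 0.04 -0.04 0 0 0"

```text
time_s: 20.5
tool_pos: [0.503, 0.285, 0.3187]
ee_rot: [[0.023, 1.0, 0.003], [1.0, -0.023, 0.003], [0.003, 0.003, -1.0]]
contact_force: [0.2, 1.3, 0.6]
grip_width: 0.0401
```

carry_out --series "0.04 -0.04 -0.03 0 -0.1; 0.04 0 -0.04 0 -0.1; 0.04 0 0 0 0; 0.04 0 0 0 0"

```text
time_s: 20.9
tool_pos: [0.4627, 0.213, 0.3159]
ee_rot: [[0.221, 0.975, 0.001], [0.975, -0.221, -0.001], [-0.001, 0.001, -1.0]]
contact_force: [-0.4, 0.6, -0.0]
grip_width: 0.04
```

Run:
```python
from h import *
np.set_printoptions(precision=4,suppress=True)
st(); c=K('wrist'); a=save('wrist','w6'); s=save('side','s6'); t=save('top','t6')
u=cv2.resize(s[205:335,235:385],(480,416),interpolation=cv2.INTER_CUBIC)
w=cv2.resize(a,(555,416)); out=np.hstack([u,w]); out=cv2.resize(out,(800,int(out.shape[0]*800/out.shape[1])))
cv2.imwrite('pics/fin.png',out[:,:,::-1])
for n,z,th in(('wrist',.138,'gate_grip'),('wrist',.097,'lamp_orange_tab'),('side',.138,'gate_grip'),('top',.138,'gate_grip'),('side',.097,'lamp_orange_tab'),('top',.097,'lamp_orange_tab')):
  print(n,th,[(np.round(r['location'],1),round(r['p'],2),onz(n,r['location'],z)[:2]) for r in manip.mark_of(n,th)[:4]])
for th in('lamp_blue','lamp_green','beaker','jar'): print(th,[np.round(r['location'],1) for r in manip.mark_of('top',th)[:2]])
```

```text
t 20.9 tcp [0.4627 0.213  0.3159] F [-0.3964  0.5885 -0.0307] w 0.039977995528331305
[[ 0.2215  0.9752  0.0009]
 [ 0.9752 -0.2214 -0.0008]
 [-0.0005  0.0011 -1.    ]]
wrist gate_grip [(array([140.7, 201.7]), 0.75, array([0.3033, 0.2669])), (array([429.1, 112.4]), 0.72, array([0.5738, 0.2865]))]
wrist lamp_orange_tab [(array([440.9, 185.5]), 0.57, array([0.5852, 0.2146]))]
side gate_grip [(array([389.5, 315.7]), 0.97, array([0.3102, 0.2601])), (array([468.4, 195.2]), 0.96, array([ 0.3475, -0.2173])), (array([302.5, 155.3]), 0.82, array([ 0.8091, -0.1331])), (array([276. , 272.7]), 0.7, array([0.5758, 0.2888]))]
top gate_grip [(array([ 49.1, 246.4]), 0.93, array([0.5148, 0.6888])), (array([451.5, 351.8]), 0.76, array([ 0.3147, -0.1674])), (array([434.6, 117.1]), 0.71, array([ 0.8197, -0.1318])), (array([373.1, 297.6]), 0.47, array([ 0.4232, -0.0021]))]
side lamp_orange_tab [(array([295.4, 262.3]), 0.9, array([0.5888, 0.2021]))]
top lamp_orange_tab [(array([278.3, 223.4]), 0.65, array([0.5818, 0.207 ]))]
lamp_blue [array([500.4, 235.8])]
lamp_green [array([467.8, 234. ])]
beaker [array([357.3, 164.6]), array([277.3, 242.4])]
jar [array([370.4, 301.5]), array([278.5, 240.6])]
```

View pics/fin.png

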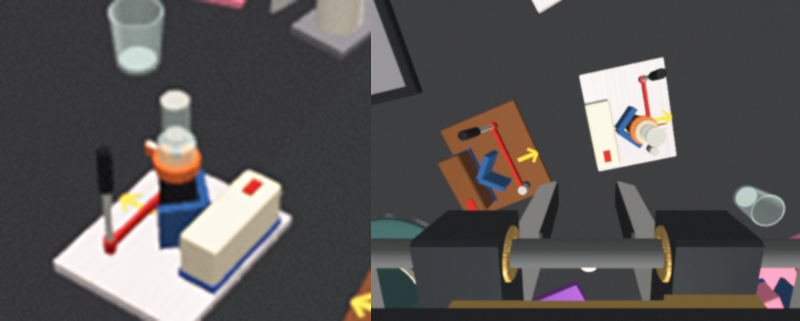

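The final views show the lamp upright in the V with its tab along the arrow. The red arm is closed across its front and the robot is clear.

```bash
python3 -c "
from bench import manip
print(manip.sign_off())"
```

```text
the job is handed in; nothing more can be done
None
```

The orange lamp is in the V cradle of the small white stand, upright with its tab along the yellow arrow. The red retaining arm is closed across its front. I handed the job in at about 21 s of the 64 s allowed; no verdict came back.

- **Lamp:** I lifted it straight up out of its cup. In the V, side force from both walls showed it was nestled, and I set it down with about 5 N before letting go. Measured right after release, the tab headed −0.018 rad against about −0.020 rad for the stand.
- **Retaining arm:** I swung it by its handle to the stop, where the force rose to 8 N. The handle was at about (0.575, 0.287), and closed should be about (0.575, 0.285).
- **Other things:** the beaker, jar, and blue and green lamps were found within about 4 pixels (roughly 8 mm) of their first readings. I put that down to detector scatter, because nothing touched them.
- **Disagreements:** the wrist camera put the seated lamp about 3 mm from where the arm's own position put it. The tab angle from its root and tip alone (+0.004 rad) differed slightly from the angle taken from the lamp's axis. The top camera did not detect the small stand's closed handle, but the side and wrist cameras did.

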